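# Set the stop fence of the flask rack plate and clamp it

### The job

Slide the aluminium stop fence along its two slots until its pointed nose stands exactly opposite the point of the small steel index block, then tighten the black wing knob clockwise until it clamps the fence firmly, but do not force it beyond that. It takes more than one grasp of the knob and nobody knows beforehand at what angle it bites, so feel for it. Leave the glassware and other things standing where they are.

Things in the scene. Friction and masses are not known exactly. Their poses are not given: they have to be found in the camera images.
- base: the setting plate, dark steel, 280 mm (x) by 420 mm (y) by 10 mm, screwed to the bench; origin at the centre of its underside. The fence slides along the plate's y axis, guided by two upright studs of 10 mm diameter on the plate at y = 0: one at x = -60 mm (it carries the clamp foot and the knob) and one at x = +60 mm (guide pin, its top 33 mm over the bench).
- fence_grip (a point): centre of the fence's grip tab, 50 mm over the bench. The fence's upright wall runs along the +y edge of its flange: 10 mm thick, 180 mm long, top 42 mm over the bench; its middle 60 mm rises as the grip tab to 62 mm. Axes: x along the wall, y across it (the sliding direction; pinch it across this), z up. Sliding takes a few newtons.
- fence_nose (a point): tip of the pointed nose at the middle of the +x end of the fence's flange, 18 mm over the bench; 98.5 mm in x and -55 mm in y from the grip point, same axes. The fence is a loose aluminium angle of about 0.5 kg; its flange, 180 mm (x) by 106 mm (y) by 8 mm, lies on the plate; its two slots have 1 mm play at the studs and let it slide 36 mm either side of the plate's y = 0.
- mark (a point): tip of the point of the index block, a fixed steel block 26 by 20 by 14 mm on the plate just beyond the fence's nose; the point looks to -x, towards the nose. Axes parallel to the plate's: the fence is on its mark when the nose has the same y as this point. The tips stay about 3.5 mm apart in x.
- knob_grip (a point): centre of the wing of the clamp knob, on its vertical axis, 74 to 78 mm over the bench. The wing is an upright black plastic bar 56 mm long (along this point's x axis), 14 mm thick (y axis; pinch it across this), 26 mm high, above a round hub of 32 mm diameter. It turns in place, neither rising nor sinking.
- knob (a joint): turn of the knob, rad, growing clockwise seen from above, range 0 to 6.2; loose at the start (0 to 0.5). It turns against a friction of about 0.15 N m, stays where it is left, and drives the clamp foot down 2.5 mm per rad. It bites at an unknown angle between 1.2 and 3.0; from there the torque climbs by some 0.45 N m per rad. Firm is 0.25 to 0.8 rad past the bite; further is forced. Let go, it may spring back a little.
- foot: the clamp foot, a steel washer 28 mm across and 5 mm thick round the stud under the knob; it slides down without turning and presses the fence's flange onto the plate. Origin on the stud's axis, 15 mm above the foot's underside.
- beaker: bystander, to be left alone: clear glass beaker, 64 mm across, 85 mm tall, standing on the setting plate; origin at the centre of its underside
- flask: bystander, to be left alone: small amber volumetric flask, 54 mm across, 112 mm tall, standing on the setting plate; origin at the centre of its underside
- jar: bystander, to be left alone: short amber jar with a white cap, 60 mm across, 70 mm tall, standing on the setting plate; origin at the centre of its underside
- tallflask: bystander, to be left alone: large clear volumetric flask, 84 mm across, 215 mm tall, on the bench; origin at the centre of its underside
- reagent: bystander, to be left alone: amber bottle with a black cap, 86 mm across, 180 mm tall, on the bench; origin at the centre of its underside
- wrench: bystander, to be left alone: steel wrench, 190 mm long, lying on the bench; origin at the centre of its underside
- collar: bystander, to be left alone: black rubber collar, 80 mm across, 20 mm high, lying on the bench; origin at the centre of its underside

How it is judged:
On the way, in this order (a step that is already met when the one before it is completed fails the run):
1. the fence's nose stands opposite the index point, within 4 mm (y of fence_nose in the frame of mark between -0.004 and 0.004 m), for 0.3 s.
2. the knob has been turned and the foot presses on the fence with more than 20 N (contact force between foot and fence above 20 N and value of joint knob above 0.8 rad), for 0.2 s.
At the end, for the whole second after the job is handed in: The fence's nose is within 4 mm of the index point along the slots, the fence lies flat, and the clamp foot keeps pressing on it with more than 20 N (all of step 1 and contact force between foot and fence above 20 N and angle between fence_grip's own z axis and vertical below 0.04 rad); the robot touches nothing.
It fails at once if a bystander (glassware, bottle, wrench, collar) is moved by more than 25 mm (distance of any of beaker, flask, jar, tallflask, reagent, wrench, collar from where it was at the start of the episode above 0.025 m).
It fails at once if the knob is forced: the foot presses on the fence with more than 200 N (contact force between foot and fence above 200 N).
It also fails if it takes over 72 s, if anything falls off the work surface, if the arm or the gripper's body presses on something with over 40 N, if the wrist force passes 120 N, or if a joint passes its speed limit or range.

### The arm

A 6-joint arm with a two-finger parallel gripper is mounted at the origin on the work surface. World frame = base frame: x ahead of the robot, y to its left, z up, the work surface at z = 0. Lengths are in m, angles in rad, forces in N, time in s.
With the tool pointing down it reaches from about 0.325 to 0.9 m from the base axis. Payload 6.1 kg.
Tool frame: the origin (TCP) lies on the centre line of the jaws, within the pads' length; the fingertips stand 17 mm ahead of it and the grasp point (between the pads) lies 2 mm behind it; z points along the fingers, y is the direction in which the jaws open and shut (so a half turn about z gives the same grasp; the last joint's range is limited). The gripper opens to 85 mm and grips with 20 to 120 N. Pads are 22 mm wide; open, the fingers measure 114 mm over their backs; the gripper's body (76 mm by 85 mm) begins 54 mm behind the grasp point. The pads swing forward as they close: fully open they stand 13 mm farther back than shut.
Start: joints at [-1.329, 0.22, 1.526, -0, 1.395, -0.126], TCP at [0.225, -0.583, 0.248] pointing down, gripper open.
Joint ranges: [-2.98, 2.98], [-0.91, 2.08], [0.09, 2.57], [-1.24, 4.39], [0.2, 2.65], [-2.68, 2.68]. Speed limits (rad/s): [2.57, 2.57, 3.01, 3.14, 3.14, 3.14].

### API

Orientations are given as a rotation vector (axis times angle).
In Python, from bench import telemetry, optics, arm gives the robot as it stands.
- The arm moves only by the tool step_arm, never from a script. Its arguments are lists of equal length, an entry for each row: "gripper": the closure, from -1 (fully open) to 1 (shut), so that 0 is half open; "dp": the shift along the tool's x, y, z in m, a list of three; "roll": the turn about the tool's z in rad. A call has exactly 5 rows; each row is the pose to reach, as a shift and turn from the pose commanded when the call began, along the tool's axes at that moment; what a row does not reach only later rows make up. A row lasts 1/10 s, in which the tool goes at most 50 mm and 8.59 degrees, less where a joint would pass 70% of its speed; a pose out of reach is approached as far as the arm can. A call with a gripper value outside its range is refused whole. The fingers move at their own pace and stop on an object; "force" is the grip in N (left out, the last holds). Time passes only in rows, so rows that repeat a pose let the fingers close, or fill a call up. It gives the time, the measured TCP pose, the force and the opening at its end, in the units of the state.
- telemetry.get_obs(): the state, without advancing time (a new reading comes with each control period).
- optics.capture(name): name is "scene" or "top"; returns the picture (420x560x3 uint8, red, green, blue); there is no depth.
- optics.get_calibration(name): a dict with "K" (3x3 intrinsics, pixels), "view" (4x4, takes a point from world to camera coordinates). Camera axes: x right, y down, z forward; pixel columns grow to the right and rows downward; lengths in m; the calibration is good to about 2 mm. A picture is of the moment at which its call begins. get_calibration takes no time and is no camera call.
- arm.hand_in(): hands the job in, once; it reports no verdict.
The state is a dict: "time": time; "joint_positions": joint angles; "dq": joint speeds; "effort": joint torques, N m; "ee_pos": TCP position; "ee_rot": TCP orientation; "ft_force": force on the tool from outside, world axes, zero at the start; "moment": the same for the moment, N m; "gripper_width": opening from 0.0 (shut) to 1.0 (fully open).
Only numpy, scipy, OpenCV 4.12 (cv2) and the standard library are available. Lean on these libraries where they do the work, as an engineer would, in place of code of your own. Each camera call takes 0.05 s, during which the arm holds its last target.

## Working session

There is one attempt and no reset: what is moved stays moved. The work goes in short steps, Python scripts to look and compute and a tool call to move; the robot and the scene stay as the last step left them, time stands still between calls to the robot, and variables do not carry over. Pictures are saved under pics/ and viewed, and the job is handed in when it is done.

Besides the shell and the picture viewer there is one more tool, called after "Request:" as name([rows], argument=value, ...), one row to a line, values as JSON. step_arm: Moves the arm, as the interface text tells. Its arguments: {"type":"object","properties":{"gripper":{"type":"array","items":{"type":"number"}},"dp":{"type":"array","items":{"type":"array","items":{"type":"number"}}},"roll":{"type":"array","items":{"type":"number"}},"force":{"type":"number"}},"required":["gripper","dp","roll"]}

```bash
mkdir -p pics
python3 - <<'E'
from bench import telemetry, optics
import cv2, numpy as np
print(telemetry.get_obs())
for n in ("scene","top"):
    im=optics.capture(n); cv2.imwrite(f"pics/{n}0.png",im[:,:,::-1])
    c=optics.get_calibration(n); print(n,c["K"],c["view"])
E
```

```text
{'time': 0.0, 'joint_positions': array([-1.32911294e+00,  2.21204841e-01,  1.52761661e+00,  1.26461879e-05,
        1.39466339e+00, -1.26066903e-01]), 'dq': array([ 0.00145225,  0.00042514, -0.00237538, -0.00038107, -0.0014618 ,
        0.00022914]), 'effort': array([ 8.67280542e-04, -4.96899354e+01, -3.89391804e+01, -1.14952468e-04,
        1.09733571e-02,  3.90938192e-05]), 'ee_pos': array([ 0.22458228, -0.58265512,  0.24720946]), 'ee_rot': array([-3.08677613e+00, -5.74062209e-01,  1.52112200e-04]), 'ft_force': array([ 0.30238774,  0.63417239, -0.4459692 ]), 'moment': array([0.01028336, 0.01393669, 0.05616198]), 'gripper_width': 0.9985366631624862}
scene [[414.15710247   0.         277.14401442]
 [  0.         414.15710247 208.13817698]
 [  0.           0.           1.        ]] [[-0.33953771  0.94054284  0.00965991  0.1800183 ]
 [ 0.77167178  0.2844177  -0.5688842  -0.38401651]
 [-0.53780741 -0.18570336 -0.8223609   1.41645467]
 [ 0.          0.          0.          1.        ]]
top [[436.65334181   0.         276.56375419]
 [  0.         436.65334181 210.15146743]
 [  0.           0.           1.        ]] [[-0.01091754 -0.99981913 -0.01557293  0.01690792]
 [-0.99762937  0.01194921 -0.06777063  0.56142481]
 [ 0.06794446  0.01479613 -0.99757938  1.35184631]
 [ 0.          0.          0.          1.        ]]
```

View pics/scene0.png

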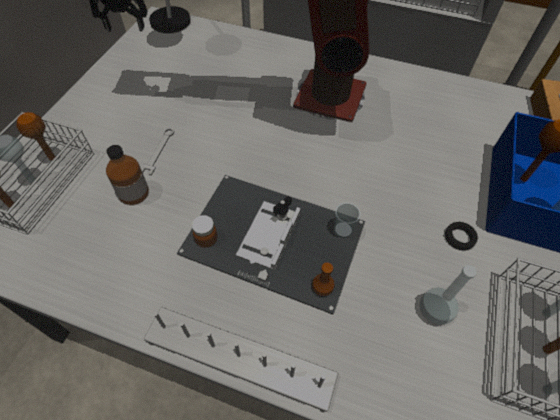

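View pics/top0.png

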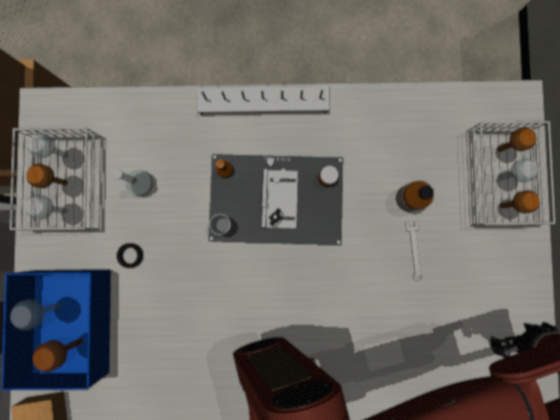

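Run:
```python
import cv2
im=cv2.imread("pics/top0.png"); c=im[100:320,180:440]; cv2.imwrite("pics/top0z.png",cv2.resize(c,None,fx=2.7,fy=2.7,interpolation=cv2.INTER_CUBIC))
im=cv2.imread("pics/scene0.png"); c=im[120:380,140:420]; cv2.imwrite("pics/scene0z.png",cv2.resize(c,None,fx=2.3,fy=2.3,interpolation=cv2.INTER_CUBIC))
```

```text
(no output)
```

View pics/top0z.png

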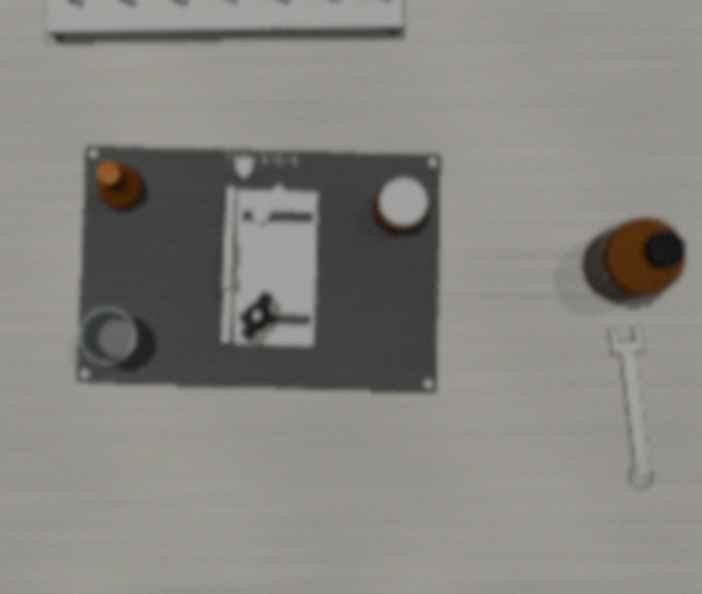

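View pics/scene0z.png

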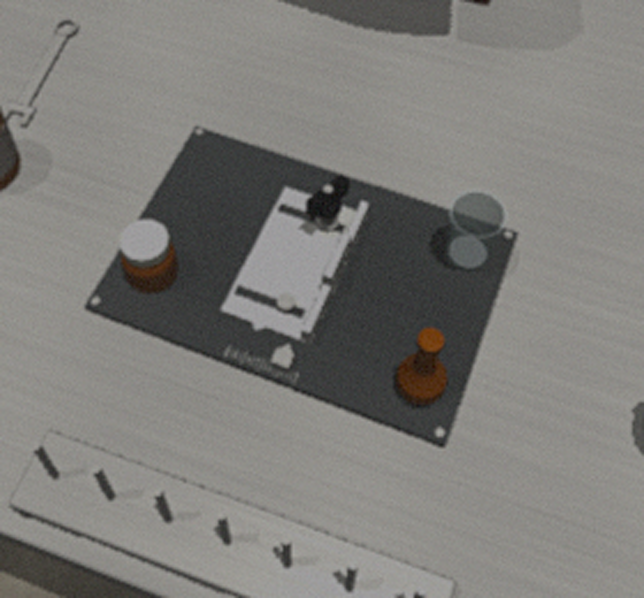

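Both views show the plate with its long side left-right in the top view. The fence wall is on the left (+y), the knob is at the near end, and the index block is at the far end, around (270,161) in the top image. Next I'll average frames and zoom in.

```bash
cat > h.py <<'E'
import numpy as np, cv2
from bench import telemetry, optics
def avg(n,k=6):
    return np.mean([optics.capture(n).astype(float) for _ in range(k)],0)
def bp(n,uv,z):
    c=optics.get_calibration(n);K,V=np.array(c["K"]),np.array(c["view"])
    R,t=V[:3,:3],V[:3,3]; d=R.T@np.linalg.inv(K)@np.array([uv[0],uv[1],1.]); o=-R.T@t
    return o+d*(z-o[2])/d[2]
def pj(n,p):
    c=optics.get_calibration(n);K,V=np.array(c["K"]),np.array(c["view"])
    q=K@(V[:3,:3]@np.asarray(p)+V[:3,3]); return q[:2]/q[2]
def crop(im,x0,y0,w,h,s,name,grid=10):
    c=im[y0:y0+h,x0:x0+w][:,:,::-1]
    c=np.clip(c*1.3,0,255).astype(np.uint8)
    c=cv2.resize(c,None,fx=s,fy=s,interpolation=cv2.INTER_CUBIC)
    for g in range((x0//grid+1)*grid,x0+w,grid):
        X=int((g-x0+.5)*s); cv2.line(c,(X,0),(X,6),(0,255,255),1); cv2.putText(c,str(g),(X-10,18),0,.38,(0,255,255),1)
    for g in range((y0//grid+1)*grid,y0+h,grid):
        Y=int((g-y0+.5)*s); cv2.line(c,(0,Y),(6,Y),(0,255,255),1); cv2.putText(c,str(g),(8,Y+4),0,.38,(0,255,255),1)
    cv2.imwrite(name,c)
E
python3 - <<'E'
from h import *
a=avg("top");b=avg("scene");np.save("top1.npy",a);np.save("scene1.npy",b)
crop(a,255,150,60,85,7,"pics/t1.png"); crop(b,225,190,85,95,6,"pics/s1.png")
# plate fit
from scipy.optimize import least_squares
for n,im in(("top",a),("scene",b)):
    g=im.mean(2); x0,x1,y0,y1=(195,355,145,255) if n=="top" else (170,375,165,320)
    m=np.zeros(g.shape,np.uint8); m[y0:y1,x0:x1]=(g[y0:y1,x0:x1]<85)*255
    m=cv2.morphologyEx(m,cv2.MORPH_CLOSE,np.ones((5,5)))
    cs,_=cv2.findContours(m,cv2.RETR_EXTERNAL,cv2.CHAIN_APPROX_NONE); c=max(cs,key=cv2.contourArea)
    h=cv2.convexHull(c); q=cv2.approxPolyN(h,4) if hasattr(cv2,"approxPolyN") else cv2.approxPolyDP(h,8,True)
    q=q.reshape(-1,2); print(n,q.tolist(),[bp(n,p,.01).round(4).tolist() for p in q.astype(float)])
E
```

```text
top [[342, 158], [340, 245], [209, 241], [212, 155]] [[0.7259, -0.1992, 0.01], [0.4503, -0.1872, 0.01], [0.4673, 0.2247, 0.01], [0.7413, 0.215, 0.01]]
scene [[365, 220], [333, 314], [176, 254], [225, 175]] [[0.4626, 0.2275, 0.01], [0.7456, 0.2163, 0.01], [0.7303, -0.2012, 0.01], [0.4504, -0.1897, 0.01]]
```

View pics/t1.png

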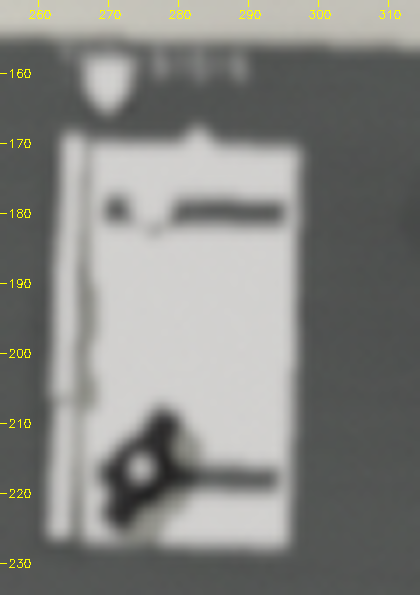

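View pics/s1.png

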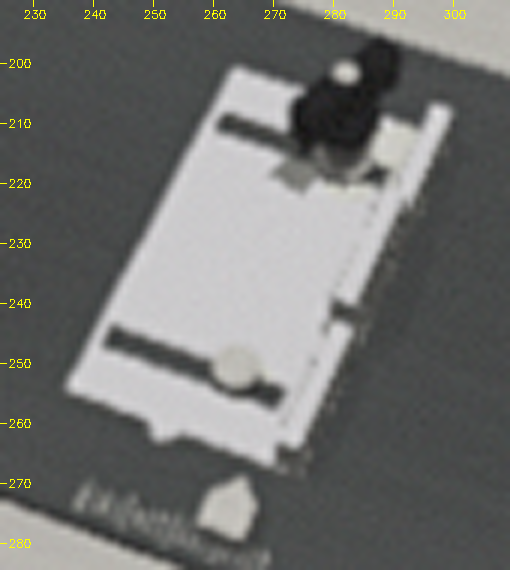

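Run:
```python
from h import *
yaw=-0.037; c=np.array([.5967,.0133]); R=np.array([[np.cos(yaw),-np.sin(yaw)],[np.sin(yaw),np.cos(yaw)]])
pl=lambda p:(R.T@(p[:2]-c)).round(4)
P=lambda l,n,uv,z:print(l,n,(w:=bp(n,uv,z)).round(4),"plate",pl(w))
P("nose","top",(282.8,167.7),.018);P("nose","scene",(251.7,263),.018)
P("mark","top",(269.7,165.8),.018);P("mark","scene",(266,269),.018)
P("pin","top",(276.5,180),.033);P("pin","scene",(264,250),.033)
P("tabU","top",(264,190),.062)
P("knobdot","top",(274.5,216.5),.089);P("knobdot","scene",(282,201.5),.089)
P("wingA","top",(278.5,209.5),.089);P("wingB","top",(271,225),.089)
P("wingA","scene",(288,197),.089)
for x in(-.0985-.03,-.0985,-.0985+.03): pass
k=c+R@[-.06,0]; print("knob expected",k, pj("top",[*k,.089]),pj("scene",[*k,.089]))
# draw wing hypotheses
for ph in np.arange(0,180,15):
    a=np.radians(ph);d=.028*np.array([np.cos(a),np.sin(a)])
    print(ph,[pj(n,[*(k+s*d),.085]).round(1).tolist() for n in("top","scene") for s in(1,-1)])
print("beaker",bp("top",(221,225),.05),"grip pts px")
```

```text
nose top [ 0.696  -0.0107  0.018 ] plate [ 0.1001 -0.0203]
nose scene [ 0.6914 -0.0094  0.018 ] plate [ 0.0955 -0.0191]
mark top [0.7026 0.0307 0.018 ] plate [0.1052 0.0213]
mark scene [0.6946 0.0299 0.018 ] plate [0.0972 0.0202]
pin top [0.655  0.0094 0.033 ] plate [ 0.0584 -0.0017]
pin scene [0.6542 0.0095 0.033 ] plate [ 0.0576 -0.0017]
tabU top [0.6208 0.0475 0.062 ] plate [0.0228 0.0351]
knobdot top [0.538  0.0158 0.089 ] plate [-0.0588  0.0003]
knobdot scene [0.5361 0.0143 0.089 ] plate [-0.0606 -0.0012]
wingA top [0.5587 0.0037 0.089 ] plate [-0.0376 -0.011 ]
wingB top [0.5128 0.0265 0.089 ] plate [-0.0844  0.0101]
wingA scene [0.5174 0.024  0.089 ] plate [-0.0796  0.0078]
knob expected [0.53674107 0.01551949] [274.59688973 216.907414  ] [282.35423627 201.81970705]
0 [[274.5, 207.6], [274.7, 226.4], [278.6, 211.3], [285.9, 194.4]]
15 [[272.1, 208.0], [277.2, 226.0], [281.5, 211.8], [283.2, 193.9]]
30 [[269.9, 208.9], [279.4, 225.0], [284.4, 211.7], [280.3, 194.0]]
45 [[267.9, 210.4], [281.3, 223.5], [287.1, 211.0], [277.6, 194.7]]
60 [[266.5, 212.4], [282.8, 221.6], [289.6, 209.7], [275.3, 195.9]]
75 [[265.5, 214.7], [283.7, 219.3], [291.5, 207.9], [273.3, 197.6]]
90 [[265.3, 217.1], [284.0, 216.9], [292.7, 205.8], [272.0, 199.6]]
105 [[265.6, 219.5], [283.7, 214.4], [293.3, 203.6], [271.4, 201.9]]
120 [[266.6, 221.8], [282.7, 212.2], [293.1, 201.2], [271.5, 204.3]]
135 [[268.1, 223.7], [281.2, 210.3], [292.2, 199.0], [272.3, 206.5]]
150 [[270.0, 225.2], [279.2, 208.8], [290.6, 197.1], [273.9, 208.5]]
165 [[272.3, 226.1], [277.0, 207.9], [288.5, 195.5], [276.0, 210.1]]
beaker [0.51586531 0.18100514 0.05      ] grip pts px
```

```bash
cat >> h.py <<'E'
from scipy.spatial.transform import Rotation as Ro
YAW=-0.037; C=np.array([.5967,.0133]); RP=np.array([[np.cos(YAW),-np.sin(YAW)],[np.sin(YAW),np.cos(YAW)]])
def W(x,y): return C+RP@[x,y]
def go(target,psi):
    o=telemetry.get_obs(); R=Ro.from_rotvec(o["ee_rot"]).as_matrix()
    ps=np.arctan2(R[1,0],R[0,0]); d=R.T@(np.asarray(target)-o["ee_pos"])
    print("t",round(o["time"],2),"pos",o["ee_pos"].round(4),"psi",ps.round(4),"tilt",np.degrees(np.arccos(-R[2,2])).round(2),"q",o["joint_positions"].round(3),"F",o["ft_force"].round(2),"M",o["moment"].round(3),"w",round(o["gripper_width"],3))
    print("dp",d.round(4),"roll",round(ps-psi,4),"alt",round((ps-psi+np.pi)%(2*np.pi)-np.pi,4))
E
python3 -c "
from h import *
p=W(0,.035);print(p); go([*p,.2],3.105)"
```

```text
[0.5979947  0.04827605]
t 0.7 pos [ 0.2247 -0.5832  0.2483] psi 0.3678 tilt 0.0 q [-1.329  0.22   1.526  0.     1.395 -0.126] F [-0.23  0.76 -0.18] M [0.091 0.007 0.011] w 0.998
dp [ 0.5754 -0.455   0.0483] roll -2.7372 alt -2.7372
```

Request:
step_arm([
  [0.035, -0.028, 0],
  [0.07, -0.056, 0],
  [0.105, -0.084, 0],
  [0.14, -0.112, 0],
  [0.175, -0.14, 0],
], gripper=[0, 0, 0, 0, 0], roll=[-0.14, -0.28, -0.42, -0.56, -0.7], force=60)

```text
time: 1.2
ee_pos: [0.3383, -0.3881, 0.2485]
ee_rot: [2.7, 1.606, 0.0]
ft_force: [0.2, -0.6, 0.6]
gripper_width: 0.5
```

```bash
python3 -c "
from h import *
p=W(0,.035);go([*p,.2],3.105)"
```

```text
t 1.2 pos [ 0.3383 -0.3881  0.2485] psi 1.0731 tilt 0.03 q [-1.007 -0.046  1.81   0.     1.376 -0.51 ] F [ 0.2  -0.6   0.57] M [-0.01  -0.021 -0.001] w 0.5
dp [0.5074 0.0199 0.0484] roll -2.0319 alt -2.0319
```

Request:
step_arm([
  [0.045, 0.002, 0.005],
  [0.09, 0.004, 0.01],
  [0.135, 0.006, 0.015],
  [0.18, 0.008, 0.02],
  [0.225, 0.01, 0.025],
], gripper=[0, 0, 0, 0, 0], roll=[-0.14, -0.28, -0.42, -0.56, -0.7])

```text
time: 1.7
ee_pos: [0.4557, -0.1957, 0.2235]
ee_rot: [1.985, 2.434, 0.0]
ft_force: [-0.2, -0.1, -0.0]
gripper_width: 0.501
```

```bash
python3 -c "
from h import *
p=W(0,.035);go([*p,.2],3.105)"
```

```text
t 1.7 pos [ 0.4557 -0.1957  0.2235] psi 1.7734 tilt 0.06 q [-0.565 -0.073  1.884  0.     1.33  -0.767] F [-0.23 -0.09 -0.02] M [ 0.006 -0.052 -0.016] w 0.501
dp [0.2103 0.1885 0.0235] roll -1.3316 alt -1.3316
```

Request:
step_arm([
  [0.032, 0.028, 0.0],
  [0.064, 0.056, 0.0],
  [0.096, 0.085, 0.0],
  [0.13, 0.115, 0.0],
  [0.16, 0.144, 0.0],
], gripper=[0, 0, 0, 0, 0], roll=[-0.14, -0.28, -0.42, -0.56, -0.7])

```text
time: 2.2
ee_pos: [0.5656, -0.0102, 0.2236]
ee_rot: [1.029, 2.968, 0.0]
ft_force: [0.6, -0.7, 0.1]
gripper_width: 0.501
```

```bash
python3 -c "
from h import *
p=W(0,.035);go([*p,.15],3.105)"
```

```text
t 2.2 pos [ 0.5656 -0.0102  0.2236] psi 2.4741 tilt 0.04 q [-0.157  0.098  1.712  0.     1.332 -1.061] F [ 0.55 -0.71  0.07] M [-0.03  -0.029  0.03 ] w 0.501
dp [0.0108 0.066  0.0736] roll -0.6309 alt -0.6309
```

Request:
step_arm([
  [0.002, 0.013, 0.015],
  [0.004, 0.026, 0.03],
  [0.006, 0.04, 0.045],
  [0.008, 0.053, 0.06],
  [0.0108, 0.066, 0.0736],
], gripper=[0, 0, 0, 0, 0], roll=[-0.13, -0.26, -0.39, -0.52, -0.631])

```text
time: 2.7
ee_pos: [0.5977, 0.0466, 0.149]
ee_rot: [-0.059, -3.141, -0.0]
ft_force: [0.3, 0.5, 0.2]
gripper_width: 0.501
```

```bash
python3 -c "
from h import *
p=W(0,.035);go([*p,.05],3.105)
a=avg('top',3);b=avg('scene',3)
crop(a,230,140,90,100,6,'pics/t2.png'); crop(b,215,150,120,120,5,'pics/s2.png')"
```

```text
t 2.7 pos [0.5977 0.0466 0.149 ] psi 3.104 tilt 0.01 q [-0.054  0.249  1.686 -0.     1.207 -1.587] F [0.32 0.47 0.19] M [ 0.017  0.043 -0.004] w 0.501
dp [-0.0002  0.0017  0.099 ] roll -0.001 alt -0.001
```

View pics/s2.png

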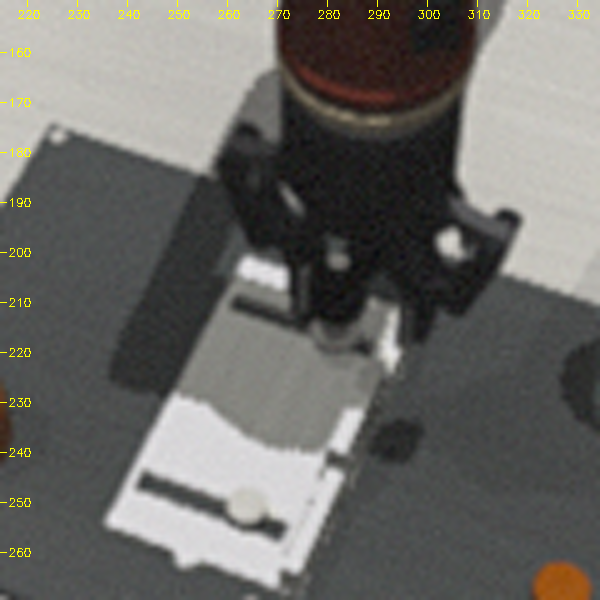

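View pics/t2.png

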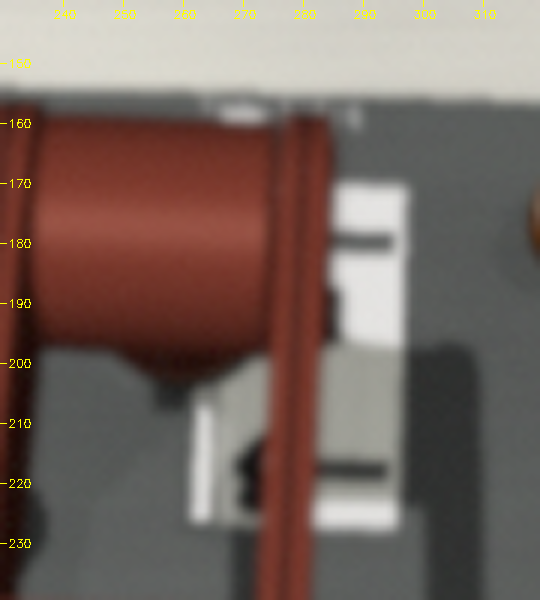

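The gripper is above the tab. The scene view shows its fingers either side of the wall, around (300,210), with the knob free beside it. Descending now.

Request:
step_arm([
  [0, 0, 0.03],
  [0, 0, 0.055],
  [0, 0, 0.075],
  [0, 0, 0.09],
  [0, 0, 0.099],
], gripper=[0, 0, 0, 0, 0], roll=[0, 0, 0, 0, 0])

```text
time: 3.5
ee_pos: [0.5973, 0.0456, 0.0501]
ee_rot: [-0.07, -3.14, 0.0]
ft_force: [-0.1, -0.2, 0.3]
gripper_width: 0.499
```

```bash
python3 -c "
from h import *
p=W(0,.035);go([*p,.05],3.105)
b=avg('scene',3)
crop(b,215,170,110,110,5,'pics/s3.png')"
```

```text
t 3.5 pos [0.5973 0.0456 0.0501] psi 3.0973 tilt 0.02 q [-0.055  0.377  1.735 -0.     1.031 -1.582] F [-0.1  -0.2   0.31] M [-0.045  0.017  0.022] w 0.499
dp [-0.0005  0.0027  0.0001] roll -0.0077 alt -0.0077
```

View pics/s3.png

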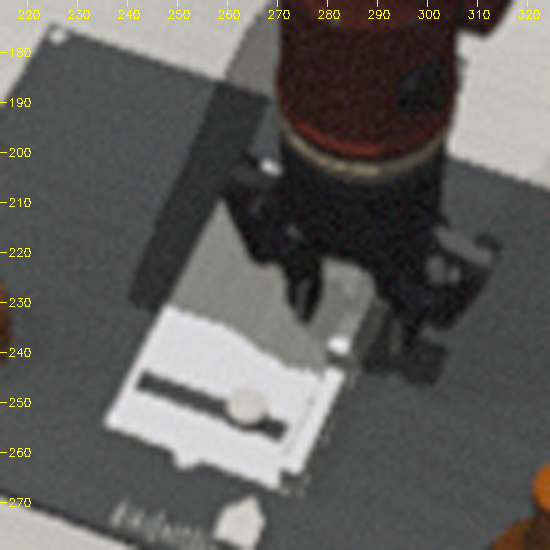

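The fingers straddle the wall, one on each side at about (275,232) and (300,240). I'll centre and close.

Request:
step_arm([
  [0, 0.0027, 0],
  [0, 0.0027, 0],
  [0, 0.0027, 0],
  [0, 0.0027, 0],
  [0, 0.0027, 0],
], gripper=[0, 0.6, 1, 1, 1], roll=[0, 0, 0, 0, 0], force=40)

```text
time: 4.15
ee_pos: [0.5984, 0.0485, 0.0517]
ee_rot: [0.067, 3.139, -0.001]
ft_force: [-0.8, -1.8, 5.3]
gripper_width: 0.11
```

```bash
python3 -c "
from h import *
p=W(0,.0755);go([*p,.05],3.105)"
```

```text
t 4.15 pos [0.5984 0.0485 0.0517] psi 3.0988 tilt 0.09 q [-0.05   0.376  1.733 -0.     1.032 -1.578] F [-0.76 -1.77  5.34] M [-0.186  0.143  0.019] w 0.11
dp [0.0006 0.0402 0.0017] roll -0.0062 alt -0.0062
```

Request:
step_arm([
  [0, 0.006, 0],
  [0, 0.014, 0],
  [0, 0.022, 0],
  [0, 0.03, 0],
  [0, 0.037, 0],
], gripper=[1, 1, 1, 1, 1], roll=[0, 0, 0, 0, 0])

```text
time: 4.65
ee_pos: [0.6002, 0.0849, 0.0517]
ee_rot: [0.067, 3.139, -0.003]
ft_force: [-0.9, -5.6, 4.9]
gripper_width: 0.108
```

Request:
step_arm([
  [0, 0.002, 0],
  [0, 0.003, 0],
  [0, 0.003, 0],
  [0, 0.003, 0],
  [0, 0.003, 0],
], gripper=[1, 1, 1, 1, 1], roll=[0, 0, 0, 0, 0])

```text
time: 5.15
ee_pos: [0.6003, 0.0879, 0.0517]
ee_rot: [0.067, 3.139, -0.002]
ft_force: [0.0, -4.7, 5.1]
gripper_width: 0.109
```

```bash
python3 -c "
from h import *
p=W(0,.0755);go([*p,.05],3.105)
b=avg('scene',5);np.save('scene4.npy',b)
crop(b,225,205,85,85,7,'pics/s4.png');a=avg('top',3);np.save('top4.npy',a);crop(a,230,140,90,100,6,'pics/t4.png')"
```

```text
t 5.15 pos [0.6003 0.0879 0.0517] psi 3.0986 tilt 0.12 q [ 1.600e-02  3.890e-01  1.715e+00 -1.000e-03  1.036e+00 -1.511e+00] F [ 0.03 -4.73  5.08] M [-0.612  0.084  0.028] w 0.109
dp [0.0009 0.0009 0.0017] roll -0.0064 alt -0.0064
```

View pics/s4.png

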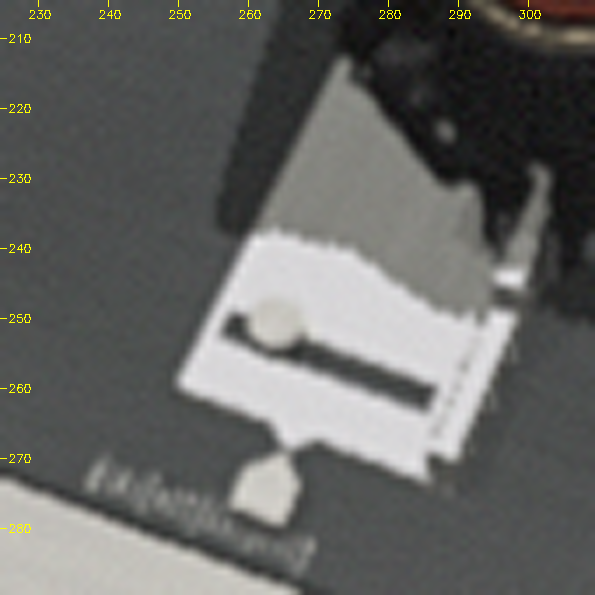

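View pics/t4.png

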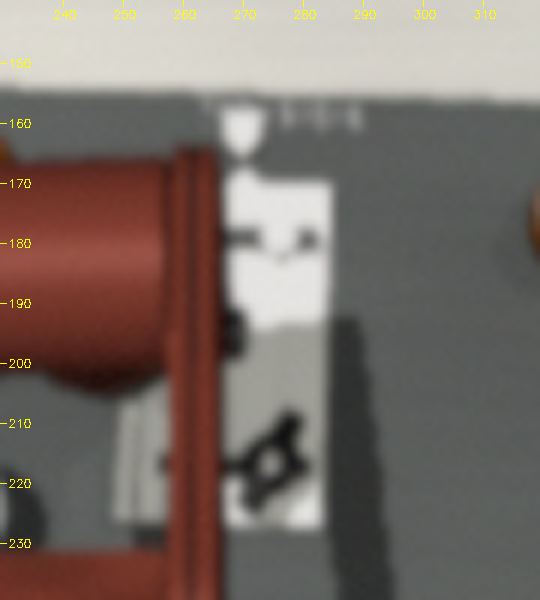

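```bash
python3 -c "
from h import *
a=np.load('top4.npy');b=np.load('scene4.npy')
crop(a,258,155,26,25,22,'pics/t4z.png',2);crop(b,252,256,26,26,22,'pics/s4z.png',2)
# direction of plate x axis through mark in each image
for n,uv in(('top',(269.7,165.8)),('scene',(266,269))):
    w=bp(n,uv,.018); ux=np.array([*RP[:,0],0]);uy=np.array([*RP[:,1],0])
    print(n,[pj(n,w+d*ux).round(2).tolist() for d in(-.02,-.0035,.02)],pj(n,w+.004*uy).round(2))"
```

```text
top [[269.53, 172.07], [269.67, 166.9], [269.87, 159.55]] [268.44 165.77]
scene [[269.11, 262.28], [266.55, 267.81], [262.82, 275.86]] [267.49 269.56]
```

View pics/s4z.png

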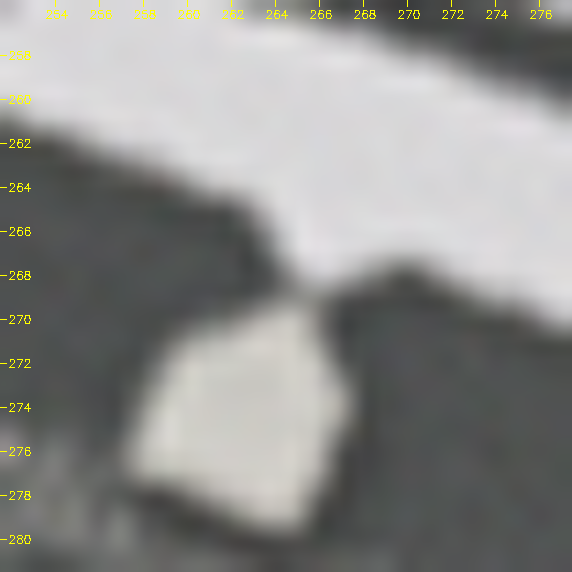

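View pics/t4z.png

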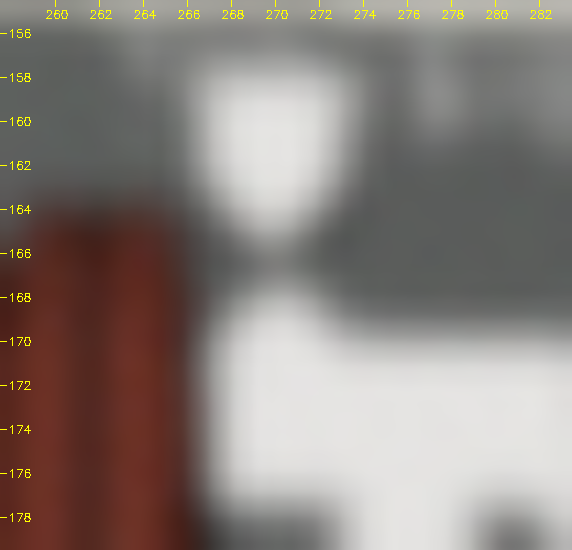

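The nose and index point line up to within about 1 mm: (270.1,167.3) against (269.9,165.7) in the top view, and (266,268.5) against (265.6,269.5) in the scene view. I'll release, and measure the wing angle.

Request:
step_arm([
  [0, 0, 0],
  [0, 0, 0],
  [0, 0, 0],
  [0, 0, 0],
  [0, 0, 0],
], gripper=[0.5, 0.2, 0.0, 0.0, 0.0], roll=[0, 0, 0, 0, 0])

```text
time: 6.05
ee_pos: [0.5992, 0.0889, 0.0505]
ee_rot: [-0.067, -3.14, -0.0]
ft_force: [-0.8, 0.4, 0.0]
gripper_width: 0.501
```

```bash
python3 -c "
from h import *
p=W(-.06,0);go([*p,.14],2.70)
a=np.load('top1.npy');b=np.load('scene1.npy')
crop(a,260,202,30,30,20,'pics/t1k.png',2);crop(b,268,190,30,30,20,'pics/s1k.png',2)"
```

```text
t 6.05 pos [0.5992 0.0889 0.0505] psi 3.0989 tilt 0.02 q [ 0.017  0.39   1.716  0.     1.036 -1.511] F [-0.75  0.41  0.05] M [ 0.052 -0.009 -0.035] w 0.501
dp [ 0.0593 -0.076  -0.0895] roll 0.3989 alt 0.3989
```

View pics/t1k.png

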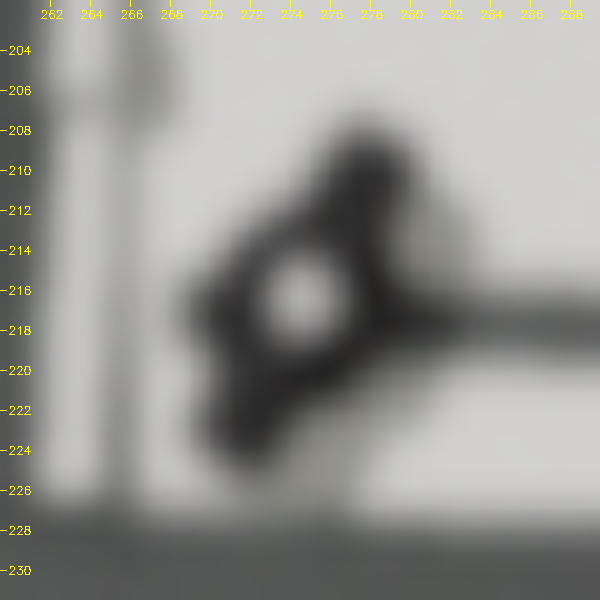

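View pics/s1k.png

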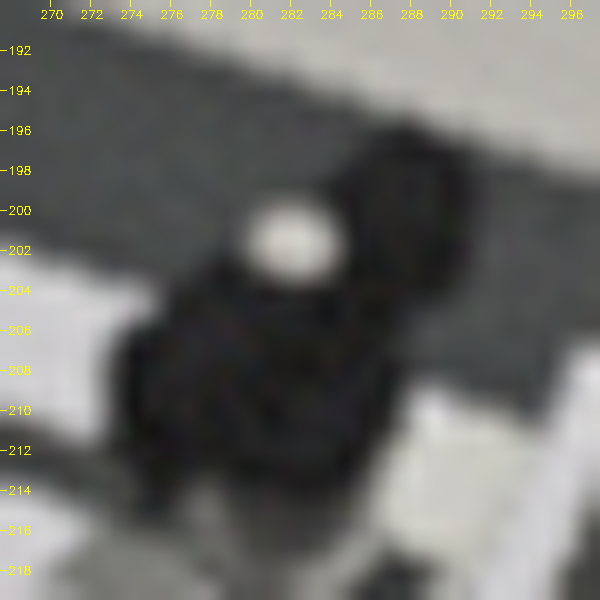

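Request:
step_arm([
  [0, 0, -0.045],
  [0, 0, -0.09],
  [0.02, -0.025, -0.09],
  [0.04, -0.05, -0.09],
  [0.0593, -0.076, -0.09],
], gripper=[0, 0, 0, 0, 0], roll=[0, 0.05, 0.15, 0.25, 0.342])

```text
time: 6.55
ee_pos: [0.5363, 0.0149, 0.1412]
ee_rot: [0.605, 3.082, 0.0]
ft_force: [-0.9, -0.6, -0.4]
gripper_width: 0.499
```

```bash
python3 -c "
from h import *
p=W(-.06,0);go([*p,.076],2.757)
b=avg('scene',3);np.save('scene5.npy',b);crop(b,225,165,100,110,5,'pics/s5.png')
a=avg('top',3);np.save('top5.npy',a);crop(a,230,140,90,100,6,'pics/t5.png')"
```

```text
t 6.55 pos [0.5363 0.0149 0.1412] psi 2.7538 tilt 0.06 q [-0.119  0.113  1.858  0.     1.169 -1.302] F [-0.91 -0.57 -0.4 ] M [0.001 0.005 0.032] w 0.499
dp [-0.0001  0.0007  0.0652] roll -0.0032 alt -0.0032
```

View pics/s5.png

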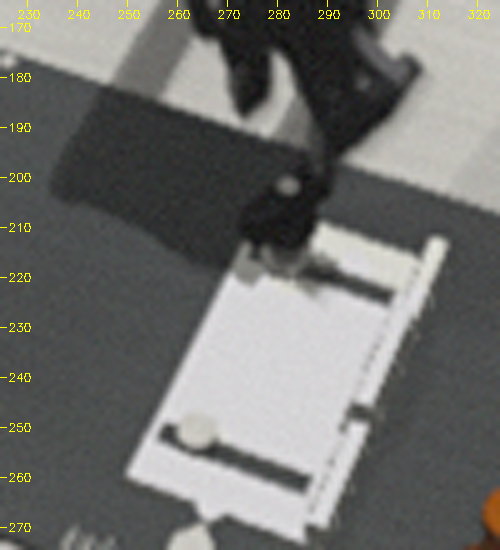

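View pics/t5.png

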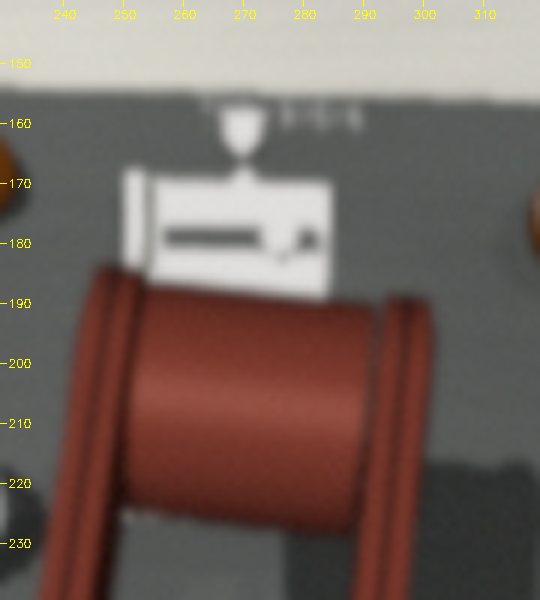

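Request:
step_arm([
  [0, 0.0007, 0.02],
  [0, 0.0007, 0.035],
  [0, 0.0007, 0.047],
  [0, 0.0007, 0.055],
  [0, 0.0007, 0.058],
], gripper=[0, 0, 0, 0, 0], roll=[0, 0, 0, 0, 0])

```text
time: 7.35
ee_pos: [0.5365, 0.0163, 0.0813]
ee_rot: [-0.6, -3.082, 0.0]
ft_force: [0.2, -0.3, 0.6]
gripper_width: 0.498
```

```bash
python3 -c "
from h import *
p=W(-.06,0);go([*p,.083],2.757)
b=avg('scene',3);crop(b,250,165,60,60,10,'pics/s6.png')"
```

```text
t 7.35 pos [0.5365 0.0163 0.0813] psi 2.7572 tilt 0.12 q [-0.117  0.199  1.889 -0.     1.056 -1.303] F [ 0.19 -0.26  0.57] M [ 0.016  0.012 -0.033] w 0.498
dp [-0.0005 -0.0006 -0.0017] roll 0.0002 alt 0.0002
```

View pics/s6.png

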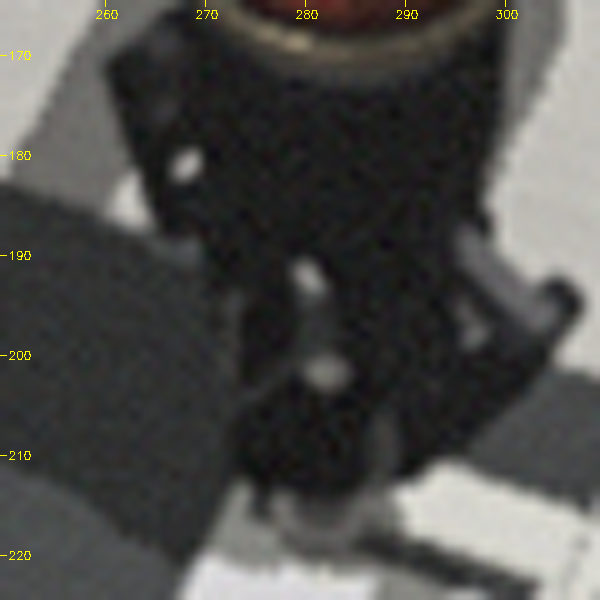

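The fingers straddle the wing, with the white stud tip at (282,202) between them. Closing.

Request:
step_arm([
  [0, 0, -0.0017],
  [0, 0, -0.0017],
  [0, 0, -0.0017],
  [0, 0, -0.0017],
  [0, 0, -0.0017],
], gripper=[0.4, 0.8, 1, 1, 1], roll=[0, 0, 0, 0, 0], force=60)

```text
time: 8.0
ee_pos: [0.5378, 0.0154, 0.0856]
ee_rot: [0.601, 3.082, -0.001]
ft_force: [-2.3, -2.6, 6.4]
gripper_width: 0.145
```

```bash
python3 -c "
from h import *
p=W(-.06,0);go([*p,.083],2.757)"
```

```text
t 8.0 pos [0.5378 0.0154 0.0856] psi 2.7565 tilt 0.11 q [-1.180e-01  1.930e-01  1.886e+00 -1.000e-03  1.060e+00 -1.303e+00] F [-2.26 -2.6   6.41] M [-0.4    0.333 -0.086] w 0.145
dp [ 0.0011 -0.0003  0.0026] roll -0.0005 alt -0.0005
```

Request:
step_arm([
  [0, 0, 0],
  [0, 0, 0],
  [0, 0, 0],
  [0, 0, 0],
  [0, 0, 0],
], gripper=[1, 1, 1, 1, 1], roll=[0.1, 0.2, 0.3, 0.4, 0.5])

```text
time: 8.5
ee_pos: [0.538, 0.0155, 0.0857]
ee_rot: [1.349, 2.835, -0.0]
ft_force: [-1.4, -3.0, 6.8]
gripper_width: 0.147
```

```bash
python3 -c "
from h import *
p=W(-.06,0);go([*p,.083],2.757)"
```

```text
t 8.5 pos [0.538  0.0155 0.0857] psi 2.2531 tilt 0.12 q [-1.170e-01  1.930e-01  1.886e+00 -1.000e-03  1.060e+00 -7.990e-01] F [-1.4  -3.03  6.8 ] M [-0.362  0.265  0.183] w 0.147
dp [ 0.0008 -0.0009  0.0027] roll -0.5039 alt -0.5039
```

Request:
step_arm([
  [0, 0, 0],
  [0, 0, 0],
  [0, 0, 0],
  [0, 0, 0],
  [0, 0, 0],
], gripper=[1, 1, 1, 1, 1], roll=[0.05, 0.1, 0.15, 0.2, 0.25])

```text
time: 9.0
ee_pos: [0.538, 0.0155, 0.0857]
ee_rot: [1.689, 2.646, 0.0]
ft_force: [-1.7, -2.7, 4.4]
gripper_width: 0.144
```

```bash
cat > m.py <<'E'
from h import *
def s():
    o=telemetry.get_obs(); R=Ro.from_rotvec(o["ee_rot"]).as_matrix(); return o,np.arctan2(R[1,0],R[0,0])
o,p=s()
print(round(o["time"],2),"turned",round((2.757-p)%(2*np.pi),4),"Mz",o["moment"].round(3),"F",o["ft_force"].round(1),"eff6",o["effort"].round(3)[5],"w",round(o["gripper_width"],3),o["ee_pos"].round(4),"q6",o["joint_positions"][5].round(3))
E
python3 m.py; python3 m.py
```

```text
9.0 turned 0.7519 Mz [-0.466  0.288  0.138] F [-1.7 -2.7  4.4] eff6 -0.51 w 0.144 [0.538  0.0155 0.0857] q6 -0.551
9.0 turned 0.7519 Mz [-0.466  0.288  0.138] F [-1.7 -2.7  4.4] eff6 -0.51 w 0.144 [0.538  0.0155 0.0857] q6 -0.551
```

Request:
step_arm([
  [0, 0, 0],
  [0, 0, 0],
  [0, 0, 0],
  [0, 0, 0],
  [0, 0, 0],
], gripper=[1, 1, 1, 1, 1], roll=[0.05, 0.1, 0.15, 0.2, 0.2])

```text
time: 9.5
ee_pos: [0.5381, 0.0155, 0.0857]
ee_rot: [1.945, 2.465, 0.001]
ft_force: [-1.2, -2.5, 5.9]
gripper_width: 0.15
```

```bash
python3 m.py
```

```text
9.5 turned 0.9514 Mz [-0.443  0.206  0.054] F [-1.2 -2.5  5.9] eff6 0.461 w 0.15 [0.5381 0.0155 0.0857] q6 -0.352
```

Request:
step_arm([
  [0, 0, 0],
  [0, 0, 0],
  [0, 0, 0],
  [0, 0, 0],
  [0, 0, 0],
], gripper=[1, 1, 1, 1, 1], roll=[0.05, 0.1, 0.15, 0.2, 0.2])

```text
time: 10.0
ee_pos: [0.5381, 0.0155, 0.0857]
ee_rot: [2.18, 2.259, 0.001]
ft_force: [-0.6, -2.7, 5.7]
gripper_width: 0.143
```

```bash
python3 m.py
```

```text
10.0 turned 1.1509 Mz [-0.435  0.188 -0.022] F [-0.6 -2.7  5.7] eff6 0.488 w 0.143 [0.5381 0.0155 0.0857] q6 -0.152
```

Request:
step_arm([
  [0, 0, 0],
  [0, 0, 0],
  [0, 0, 0],
  [0, 0, 0],
  [0, 0, 0],
], gripper=[1, 1, 1, 1, 1], roll=[0.03, 0.06, 0.09, 0.12, 0.15])

```text
time: 10.5
ee_pos: [0.5382, 0.0155, 0.0857]
ee_rot: [2.343, 2.09, 0.002]
ft_force: [-0.5, -3.0, 5.7]
gripper_width: 0.144
```

```bash
python3 m.py
```

```text
10.5 turned 1.3004 Mz [-0.364  0.14   0.227] F [-0.5 -3.   5.7] eff6 -0.221 w 0.144 [0.5382 0.0155 0.0857] q6 -0.003
```

Request:
step_arm([
  [0, 0, 0],
  [0, 0, 0],
  [0, 0, 0],
  [0, 0, 0],
  [0, 0, 0],
], gripper=[1, 1, 1, 1, 1], roll=[0.03, 0.06, 0.09, 0.12, 0.15])

```text
time: 11.0
ee_pos: [0.5382, 0.0155, 0.0857]
ee_rot: [2.493, 1.908, 0.002]
ft_force: [0.5, -1.4, 5.1]
gripper_width: 0.147
```

```bash
python3 m.py
```

```text
11.0 turned 1.4502 Mz [-0.452  0.088  0.252] F [ 0.5 -1.4  5.1] eff6 -0.16 w 0.147 [0.5382 0.0155 0.0857] q6 0.147
```

Request:
step_arm([
  [0, 0, 0],
  [0, 0, 0],
  [0, 0, 0],
  [0, 0, 0],
  [0, 0, 0],
], gripper=[1, 1, 1, 1, 1], roll=[0.03, 0.06, 0.09, 0.12, 0.15])

```text
time: 11.5
ee_pos: [0.5382, 0.0154, 0.0857]
ee_rot: [2.629, 1.716, 0.002]
ft_force: [0.1, -3.1, 5.8]
gripper_width: 0.146
```

```bash
python3 m.py
```

```text
11.5 turned 1.6001 Mz [-0.446  0.077  0.318] F [ 0.1 -3.1  5.8] eff6 -0.099 w 0.146 [0.5382 0.0154 0.0857] q6 0.297
```

Request:
step_arm([
  [0, 0, 0],
  [0, 0, 0],
  [0, 0, 0],
  [0, 0, 0],
  [0, 0, 0],
], gripper=[1, 1, 1, 1, 1], roll=[0, 0.03, 0.06, 0.09, 0.12])

```text
time: 12.0
ee_pos: [0.5382, 0.0154, 0.0857]
ee_rot: [2.727, 1.556, 0.002]
ft_force: [-0.8, -2.0, 5.0]
gripper_width: 0.151
```

```bash
python3 m.py; for i in 1 2 3 4 5 6; do python3 -c "
from h import *; optics.capture('scene')"; python3 m.py; done
```

```text
12.0 turned 1.72 Mz [-0.456  0.057  0.35 ] F [-0.8 -2.   5. ] eff6 -0.05 w 0.151 [0.5382 0.0154 0.0857] q6 0.417
12.05 turned 1.7216 Mz [-0.498  0.108  0.308] F [-0.6 -2.8  6. ] eff6 0.25 w 0.145 [0.5382 0.0154 0.0857] q6 0.419
12.1 turned 1.7197 Mz [-0.493  0.073  0.255] F [-0.9 -3.   4.6] eff6 0.5 w 0.144 [0.5382 0.0154 0.0856] q6 0.417
12.15 turned 1.7192 Mz [-0.514  0.11   0.261] F [-0.3 -2.8  5.4] eff6 0.295 w 0.142 [0.5382 0.0154 0.0857] q6 0.416
12.2 turned 1.719 Mz [-0.47   0.045  0.253] F [-0.2 -1.8  5.3] eff6 0.231 w 0.147 [0.5382 0.0154 0.0857] q6 0.416
12.25 turned 1.719 Mz [-0.466  0.097  0.18 ] F [-0.8 -2.1  4.4] eff6 0.218 w 0.141 [0.5382 0.0154 0.0857] q6 0.416
12.3 turned 1.719 Mz [-0.464  0.049  0.236] F [-0.5 -1.8  5.2] eff6 0.215 w 0.149 [0.5382 0.0154 0.0856] q6 0.416
```

The effort climbs steadily at about 0.41 N·m/rad. The moment puts the bite near 1.2–1.3 rad of turn, so the knob is now about 0.45 rad past it. I'll release and check for spring-back.

Request:
step_arm([
  [0, 0, 0],
  [0, 0, 0],
  [0, 0, 0],
  [0, 0, 0],
  [0, 0, 0],
], gripper=[0.6, 0.3, 0, 0, 0], roll=[0, 0, 0, 0, 0])

```text
time: 12.8
ee_pos: [0.5369, 0.0161, 0.0842]
ee_rot: [-2.728, -1.557, 0.001]
ft_force: [-0.7, 0.5, -0.1]
gripper_width: 0.504
```

Request:
step_arm([
  [0, 0, -0.03],
  [0, 0, -0.06],
  [0, 0, -0.1],
  [0, 0, -0.14],
  [0, 0, -0.18],
], gripper=[0, 0, 0, 0, 0], roll=[0, 0, 0, 0, 0])

```text
time: 13.3
ee_pos: [0.5368, 0.0161, 0.2658]
ee_rot: [-2.729, -1.557, 0.0]
ft_force: [1.5, -0.6, -0.1]
gripper_width: 0.495
```

```bash
python3 -c "
from h import *
b=avg('scene',5);np.save('scene7.npy',b);crop(b,225,165,100,115,5,'pics/s7.png');crop(b,268,190,30,30,20,'pics/s7k.png',2)
k=W(-.06,0)
for ph in range(20,130,10):
    a=np.radians(ph);d=.028*np.array([np.cos(a),np.sin(a)])
    print(ph,[pj('scene',[*(k+s*d),.089]).round(1).tolist() for s in(1,-1)])
"; python3 m.py
```

```text
20 [[282.5, 210.9], [282.2, 193.0]]
30 [[284.4, 210.8], [280.4, 193.1]]
40 [[286.3, 210.4], [278.5, 193.5]]
50 [[288.0, 209.7], [276.8, 194.1]]
60 [[289.6, 208.8], [275.3, 195.0]]
70 [[291.0, 207.7], [273.9, 196.1]]
80 [[292.0, 206.4], [272.8, 197.3]]
90 [[292.8, 204.9], [272.0, 198.7]]
100 [[293.3, 203.4], [271.5, 200.2]]
110 [[293.4, 201.9], [271.3, 201.8]]
120 [[293.2, 200.3], [271.5, 203.3]]
13.55 turned 1.7201 Mz [ 0.02  -0.003  0.009] F [ 0.6 -0.3 -0.1] eff6 -0.0 w 0.503 [0.5368 0.0161 0.2638] q6 0.417
```

View pics/s7.png

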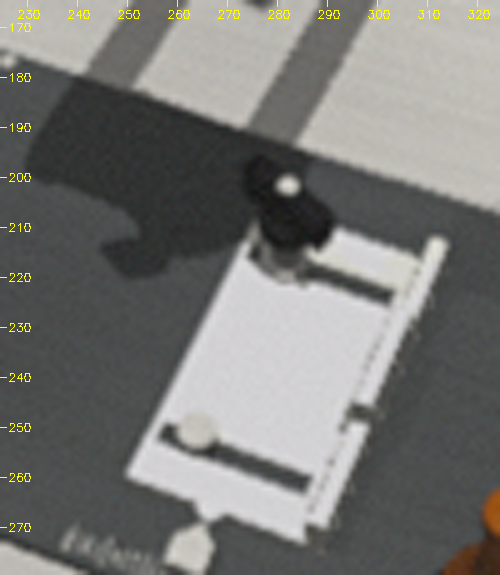

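View pics/s7k.png

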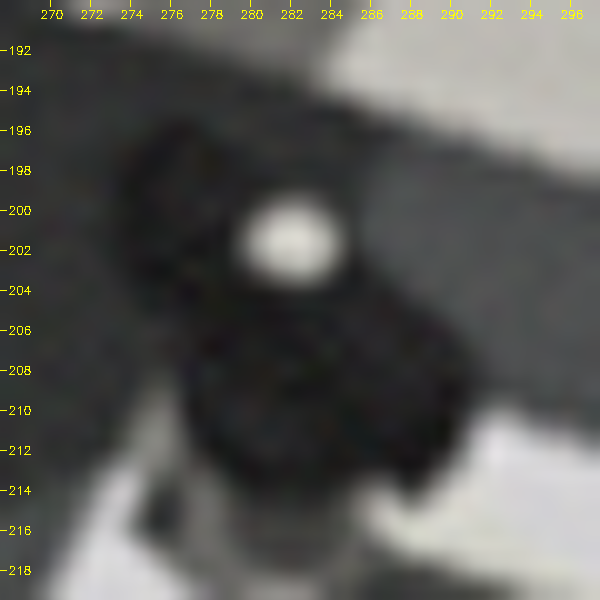

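The wing now lies at about 60° in the scene view, with ends at (275.5,196) and (290,208). That matches the 59° at which I let go, so there is no visible spring-back. I'll move aside for a clear top view and make the last check.

Request:
step_arm([
  [-0.02, 0.02, -0.01],
  [-0.04, 0.05, -0.02],
  [-0.06, 0.09, -0.03],
  [-0.08, 0.13, -0.04],
  [-0.1, 0.17, -0.05],
], gripper=[0, 0, 0, 0, 0], roll=[0, 0, 0, 0, 0])

```text
time: 14.05
ee_pos: [0.6324, -0.1578, 0.312]
ee_rot: [-2.726, -1.555, 0.004]
ft_force: [1.1, -0.4, 0.7]
gripper_width: 0.499
```

```bash
python3 -c "
from h import *
for i in range(4): optics.capture('scene')
b=avg('scene',5);a=avg('top',5);np.save('scene8.npy',b);np.save('top8.npy',a)
za=255;crop(a,240,150,60,85,7,'pics/t8.png');crop(b,252,256,26,26,22,'pics/s8z.png',2)
cv2.imwrite('pics/s8.png',b[:,:,::-1].astype(np.uint8))"; python3 m.py
```

```text
14.75 turned 1.7195 Mz [-0.028  0.05  -0.02 ] F [-0.4  0.2  0.4] eff6 0.001 w 0.503 [ 0.6325 -0.1561  0.3147] q6 0.17
```

View pics/t8.png

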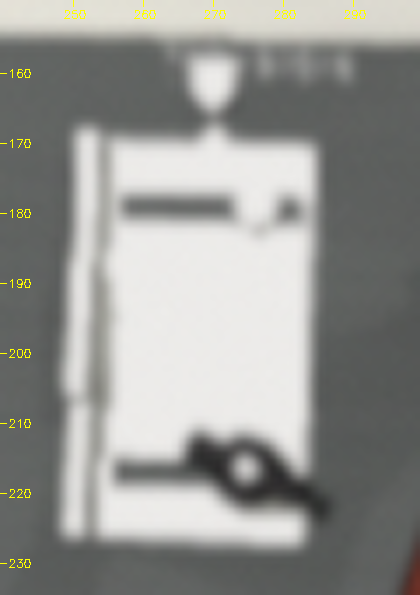

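View pics/s8z.png

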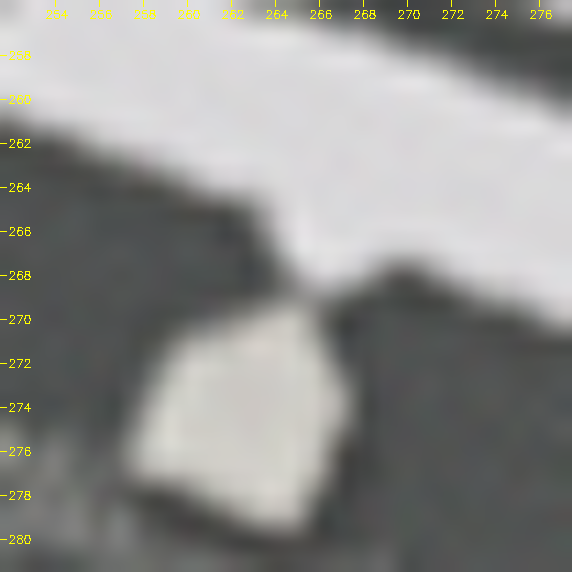

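View pics/s8.png

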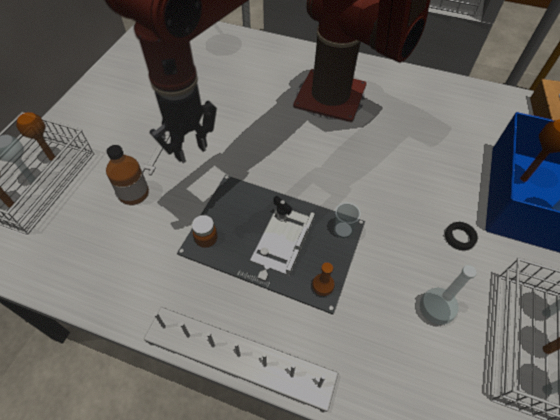

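The nose and point still line up: (270,167) against (270,165.5) in the top view. The wing lies at about 60°, the bystanders stand where they were, and the gripper is clear of everything. Handing in.

```bash
python3 -c "
from bench import arm
print(arm.hand_in())"
```

```text
the job is handed in; nothing more can be done
None
```

I moved the fence to its mark and tightened the knob until it clamped, then handed the job in at about 15 s of the 72 s. The hand-in gave no verdict.

- **Fence:** I pinched the grip tab and slid it about 40 mm towards +y. After clamping, both cameras show the nose opposite the index point to within about 1 mm.
- **Knob:** I turned it clockwise by 1.72 rad. The moment was about 0.16 N·m while loose. From 1.3 rad of turn on, the wrist effort climbed by about 0.41 N·m per rad, and the moment reached 0.35 N·m at the end. That puts the bite at about 1.2–1.3 rad of turn and the stopping point about 0.4–0.5 rad past it, within the firm range.
- **After letting go:** the wing lies at about 60°, against 59° when I released it. That is little or no spring-back, as far as the image resolution shows.
- **Surroundings:** the bystanders look unmoved in the final picture, and the gripper hangs free with the wrist force near zero.

**Not as expected or not checked:**
- **One grasp:** the task expected more than one, but a single grasp reached the firm range.
- **Clamping force:** it cannot be measured directly. From the torque and the 2.5 mm/rad feed I estimate 60–80 N, between the 20 N and 200 N limits.
- **Bite angle:** it is uncertain by about 0.1 rad, because the moment reading is noisy.
- **Fence flatness:** I did not measure it separately. The pictures show no visible tilt.

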